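Push the type trays home and shut the rack's gate

TASK

Put the type away: with the fingertips, push both wooden type trays all the way into the rack until each meets the back of its bay, and only then push the rack's hinged gate fully shut in front of them. Only push: do not lift, tip or pull out a tray, and leave the foil roll, the ink jar and the wooden letter block where they are.

Things in the scene. Friction and masses are not known exactly. Their poses are not given: they have to be found in the camera images.
- rack: Fixed low plywood rack, mm: 228 wide (y), 210 deep (x), 70 high. Origin: middle of its open front edge, at bench height; +x into the rack (push direction), +y left, z up. Two bays 100 wide, centred at y = +54 and -54, floors 12 above the bench. Side walls (70 high) and divider (60) reach the front edge; the roof (z 60 to 70) begins 60 behind it, so bay mouths are open above.
- tray_left: Loose wooden tray of type in the left (+y) bay, sticking out 30 to 80 mm at the start. 190 long (x), 94 wide, 45 high, 0.3 to 0.6 kg; slides with 2 to 8 N of friction, may jolt. Origin: bottom middle of its front wall's outer face, 12 above the bench; axes as the rack's. Fully home against the bay's back its front is 8 behind the rack's front edge (rack x = +8). Push mid-front.
- tray_right: The same kind of tray, in the right (-y) bay, sticking out 30 to 80 mm independently of the other. Origin and axes as for the left tray; fully home at rack x = +8.
- gate (a joint): Hinge of the upright wooden gate, rad: 0 = shut across the rack's front, 1.57 = straight out from the front's left end; starts at 1.6 to 2.1, stop at 2.3. Stays where left (friction 0.06 N m). Gate: 226 mm from hinge axis to free end, 12 thick, 6 to 62 above the bench; a brass knob 16 across stands 18 proud of its outer face, 205 from the hinge. It cannot shut while a tray sticks out.
- gate_hinge (a point): Point on the gate's hinge axis, 34 above the bench, at rack x = -6, y = +114.
- gate_face (a point): Point on the gate's outer face (the face to push to shut it), 135 from the hinge axis and 34 above the bench. Moves with the gate; its -x axis points out of the outer face, its -y axis along the gate from hinge to free end, z up.
- foil_roll: Bystander: upright roll of gold foil, 48 across, 85 high. Origin: centre of its underside.
- ink_jar: Bystander: ink jar with black cap, 54 across, 80 high. Origin: centre of its underside.
- wood_letter: Bystander: dark wooden letter block lying flat, 34 x 50 x 23 high. Origin: centre of its underside.

How it is judged:
By the outcome, as a careful person would: the job done as asked, in the order asked, and still so for the second after the job is handed in, with the robot touching nothing.
It also fails if it takes over 59 s, if anything falls off the work surface, if the arm or the gripper's body presses on something with over 40 N, if the wrist force passes 120 N, or if a joint passes its speed limit or range.

ROBOT

A 6-joint arm with a two-finger parallel gripper is mounted at the origin on the work surface. World frame = base frame: x ahead of the robot, y to its left, z up, the work surface at z = 0. Lengths are in m, angles in degrees, forces in N, time in s.
With the tool pointing down it reaches from about 0.275 to 0.725 m from the base axis. Payload 15.9 kg.
Tool frame: the origin (TCP) lies on the centre line of the jaws, within the pads' length; the fingertips stand 25 mm ahead of it and the grasp point (between the pads) lies 6 mm ahead of it; z points along the fingers, y is the line along which they close (so a half turn about z gives the same grasp; the last joint's range is limited). The gripper opens to 85 mm and grips with 20 to 120 N. Pads are 22 mm wide; open, the fingers measure 114 mm over their backs; the gripper's body (76 mm by 85 mm) begins 54 mm behind the grasp point. The pads swing forward as they close: fully open they stand 13 mm farther back than shut.
Start: joints at [-64.343, 12.198, -1.971, 75.831, 0, 90], TCP at [0.216, -0.451, 0.256] pointing down, gripper open.
Joint ranges: [-170.91, 170.91], [-42.67, 98.43], [-65.05, 77.54], [-120.47, 116.71], [-90, 82.35], [-180, 180]. Speed limits (degrees/s): [108.29, 108.29, 136.94, 147.25, 180, 180].

INTERFACE

Orientations are given as [roll, pitch, yaw] about the fixed x, y, z axes, in that order (R = Rz(yaw) Ry(pitch) Rx(roll)).
In Python, from plant import robot gives the robot as it stands.
- The arm moves only by the tool arm_command, never from a script. Its argument "series" is a list of rows, each an object of numbers: "gripper": the finger opening in m, from 0 to 0.0854; "x", "y", "z": the shift along the tool's x, y, z in m; "rx", "ry", "rz": the turn, a rotation vector about the tool's x, y, z in rad. In form: [{"gripper": .., "x": .., "y": .., "z": .., "rx": .., "ry": .., "rz": ..}, ...]. A call has 1 to 20 rows; each row is the pose to reach, as a shift and turn from the pose commanded when the call began, along the tool's axes at that moment; what a row does not reach only later rows make up. A row lasts 1/12 s, in which the tool goes at most 41.7 mm and 7.16 degrees, less where a joint would pass 70% of its speed; a pose out of reach is approached as far as the arm can. A call with a gripper value outside its range is refused whole. The fingers move at their own pace and stop on an object; "grip_force" is the grip in N (left out, the last holds). Time passes only in rows, so rows that repeat a pose let the fingers close. It gives the time, the measured TCP pose, the force, the opening and the grip force at its end, in the units of the state.
- robot.read_state(): the state, without advancing time (a new reading comes with each control period).
- robot.camera(name): name is "side" or "top" or "wrist"; returns a dict with "frame" (400x640x3 uint8, red, green, blue), "vfov" (degrees; the focal length in pixels is half the picture's height over the tangent of half this angle, whatever the lens; pixels are square), "cx", "cy" (the principal point, pixels), "rvec" (rotation vector, rad) and "tvec" (3), from world to camera coordinates, as OpenCV has them; the wrist camera has in their place "mount" (4x4, takes a point from camera to tool coordinates, whose origin is the TCP and whose axes are the flange's). Camera axes: x right, y down, z forward; pixel columns grow to the right and rows downward; lengths in m; the calibration is good to about 2 mm. A picture is of the moment at which its call begins: read the wrist's pose just before it. There is no depth.
- robot.hand_in(): hands the job in; it is judged then, once.
The state is a dict: "t": time; "joint_positions": joint angles; "dq": joint speeds; "joint_efforts": joint torques, N m; "eef_pos": TCP position; "ee_rot": TCP orientation; "force": force on the tool from outside, world axes, zero at the start; "torque": the same for the moment, N m; "opening": finger opening in m; "grasp_force": force on a finger pad.
Only numpy, scipy, OpenCV 4.12 (cv2) and the standard library are available. Lean on these libraries where they do the work, as an engineer would, in place of code of your own. Each camera call takes 0.05 s, during which the arm holds its last target. There are 200 camera calls.

## Working session

There is one attempt and no reset: what is moved stays moved. The work goes in short steps, Python scripts to look and compute and a tool call to move; the robot and the scene stay as the last step left them, time stands still between calls to the robot, and variables do not carry over. Pictures are saved under pics/ and viewed, at most 10 in all, crops included, and the job is handed in when it is done.

Besides the shell and the picture viewer there is one more tool, called after "Call:" by a JSON object that holds its "op" and its "data", one argument or row to a line. arm_command: Moves the arm, as the interface text tells. Its arguments: {"type":"object","properties":{"series":{"type":"array"},"grip_force":{"type":"number"}},"required":["series"]}

```bash
mkdir -p pics; ls
python3 - <<'E'
from plant import robot
import cv2
s=robot.read_state(); print(s)
for n in ("side","top"):
    c=robot.camera(n); print(n,c["vfov"],c["cx"],c["cy"],c["rvec"],c["tvec"])
    cv2.imwrite(f"pics/{n}0.png",c["frame"][:,:,::-1])
E
```

```text
pics
{'t': 0.0, 'joint_positions': array([-6.43458607e+01,  1.22252599e+01, -2.00900850e+00,  7.58302767e+01,
        1.19389920e-03,  9.00002593e+01]), 'dq': array([-0.03841314, -0.0566905 , -0.00903694, -0.02082338,  0.08084206,
        0.06232607]), 'joint_efforts': array([ 1.29915745e-03, -6.86155057e+01,  4.87123239e+01,  1.72064966e-02,
        1.00080763e-04, -7.00976830e-05]), 'eef_pos': array([ 0.21633993, -0.45042951,  0.25580684]), 'ee_rot': array([-1.79935455e+02, -1.19360639e-03,  2.56538787e+01]), 'force': array([-0.63975485, -0.14201941, -0.20767816]), 'torque': array([-0.02168411, -0.00879963, -0.0497491 ]), 'grasp_force': 0.0, 'opening': 0.08529433966533899}
side 55.40940034730211 318.0951515971169 200.8779328070444 [ 0.33076666 -2.73075199  1.30740451] [0.58895657 0.14766182 0.60605842]
top 44.67606471824337 321.6498713971578 199.494128665919 [ 2.14385379 -2.19624486  0.08118246] [0.0015176  0.62541246 1.00272802]
```

View pics/top0.png

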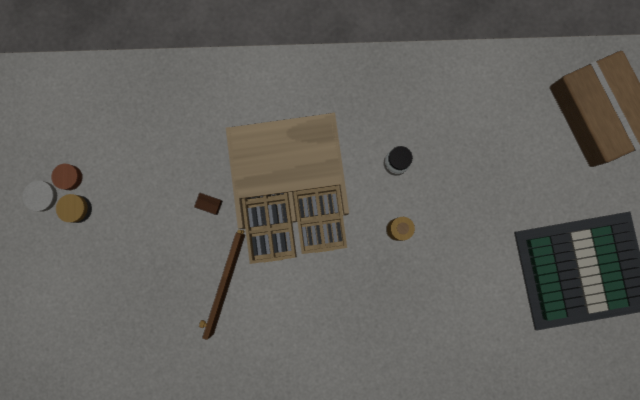

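View pics/side0.png

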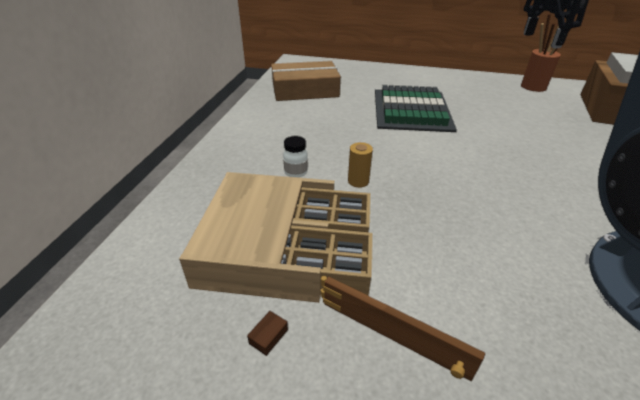

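The top view shows the rack (roof at px 228–345, 115–190), the tray fronts at about (249–295, 260) and (301–346, 250), and the gate from (240,235) to (207,337) with its knob at (203,324). The letter is at (208,203), the jar at (400,158) and the roll at (402,229). I'll zoom in for accurate corners.

```bash
cat > h.py <<'E'
import numpy as np, cv2
from plant import robot
def ray(c,u,v):
    f=200/np.tan(np.radians(c["vfov"]/2)); R=cv2.Rodrigues(np.array(c["rvec"]))[0]
    d=R.T@np.array([(u-c["cx"])/f,(v-c["cy"])/f,1]); return -R.T@np.array(c["tvec"]),d
def onz(c,u,v,z):
    o,d=ray(c,u,v); return o+d*(z-o[2])/d[2]
def rackT(c,o,yaw):  # world -> rack
    a=np.radians(yaw); return lambda p:(np.array([[np.cos(a),np.sin(a)],[-np.sin(a),np.cos(a)]])@(np.array(p)[:2]-o))
E
python3 - <<'E'
from h import *
c=robot.camera("top")
for n,u,v,z in [("roofBL",228,128,.07),("roofBR",335,115,.07),("TL_l",249,262,.057),("TL_r",295,258,.057),("TR_l",302,252,.057),("TR_r",346,248,.057),("hinge",240,235,.062),("free",207,337,.062),("knob",203,324,.034),("roll",402,229,.085),("jar",400,158,.08),("letter",208,203,.023)]:
    print(n,onz(c,u,v,z).round(4))
im=c["frame"][105:345,190:430,::-1]
cv2.imwrite("pics/crop.png",np.clip(cv2.resize(im[:150,20:180],None,fx=5,fy=5,interpolation=cv2.INTER_CUBIC)[:600,:800].astype(float)*1.6,0,255).astype(np.uint8)) 
cv2.imwrite("pics/crop2.png",np.clip(cv2.resize(im[75:165,20:180],None,fx=5,fy=5,interpolation=cv2.INTER_CUBIC).astype(float)*1.6,0,255).astype(np.uint8))
E
```

```text
roofBL [0.7742 0.1754 0.07  ]
roofBR [ 0.7955 -0.0457  0.07  ]
TL_l [0.4985 0.137  0.057 ]
TL_r [0.5045 0.0431 0.057 ]
TR_l [0.5163 0.0286 0.057 ]
TR_r [ 0.5223 -0.0612  0.057 ]
hinge [0.5538 0.154  0.062 ]
free [0.3516 0.222  0.062 ]
knob [0.3729 0.2372 0.034 ]
roll [ 0.5575 -0.1722  0.085 ]
jar [ 0.7008 -0.1743  0.08  ]
letter [0.6242 0.2288 0.023 ]
```

View pics/crop2.png

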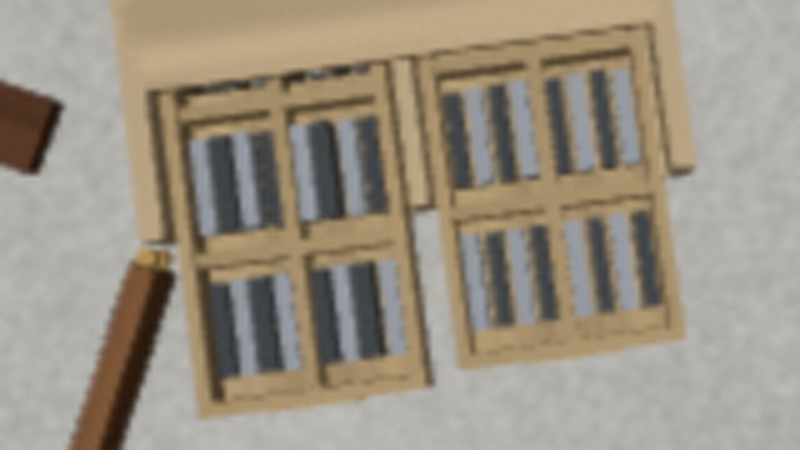

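The crop (5×, origin px 210,180) shows the wall fronts at crop (147,243) and (693,170), the left tray front from (203,415) to (432,385), and the right one from (463,367) to (685,338). Next I'll compute the rack frame.

Run:
```python
from h import *
c=robot.camera("top")
P=lambda a,b,z:onz(c,210+a/5-.4,180+b/5-.4,z)
L=P(147,243,.07);R=P(693,170,.07);d=L-R
print("width",np.hypot(*d[:2]),"yaw",np.degrees(np.arctan2(-d[0],d[1])))
bl=onz(c,228,128,.07);br=onz(c,335,115,.07);e=bl-br
print("back w",np.hypot(*e[:2]),np.degrees(np.arctan2(-e[0],e[1])),"depth",np.hypot(*(bl-L)[:2]),np.hypot(*(br-R)[:2]))
yaw=np.degrees(np.arctan2(-(d+e)[0],(d+e)[1]));o=((L+R)/2)[:2];print("origin",o,yaw)
T=rackT(c,o,yaw)
for n,p in dict(TLl=P(203,415,.057),TLr=P(432,385,.057),TRl=P(463,367,.057),TRr=P(685,338,.057),divider=P(423,207,.06),hinge=P(150,268,.062),free=onz(c,207,336,.062),letter=onz(c,208,203,.023),roll=onz(c,402,229,.085),tcp=robot.read_state()["eef_pos"]).items(): print(n,T(p).round(4))
```

```text
width 0.22286861063731303 yaw 6.230879790515779
back w 0.22211482060675722 5.500725591482119 depth 0.20786021201491234 0.20502517521865932
origin [0.57946312 0.04368132] 5.866421130210315
TLl [-0.0725  0.0988]
TLr [-0.0721  0.0047]
TRl [-0.0664 -0.0087]
TRr [-0.0661 -0.0999]
divider [ 0.0002 -0.0006]
hinge [-0.0106  0.1128]
free [-0.2065  0.2005]
letter [0.0634 0.1796]
roll [-0.0439 -0.2125]
tcp [-0.4117 -0.4545]
```

Call:
{"op": "arm_command", "data": {
  "series": [
    {"gripper":0,"x":0.419,"y":-0.275,"z":0,"rz":0.345},
    {"gripper":0,"x":0.419,"y":-0.275,"z":0,"rz":0.345},
    {"gripper":0,"x":0.419,"y":-0.275,"z":0,"rz":0.345},
    {"gripper":0,"x":0.419,"y":-0.275,"z":0,"rz":0.345},
    {"gripper":0,"x":0.419,"y":-0.275,"z":0,"rz":0.345},
    {"gripper":0,"x":0.419,"y":-0.275,"z":0,"rz":0.345},
    {"gripper":0,"x":0.419,"y":-0.275,"z":0,"rz":0.345},
    {"gripper":0,"x":0.419,"y":-0.275,"z":0,"rz":0.345},
    {"gripper":0,"x":0.419,"y":-0.275,"z":0,"rz":0.345},
    {"gripper":0,"x":0.419,"y":-0.275,"z":0,"rz":0.345},
    {"gripper":0,"x":0.419,"y":-0.275,"z":0,"rz":0.345},
    {"gripper":0,"x":0.419,"y":-0.275,"z":0,"rz":0.345},
    {"gripper":0,"x":0.419,"y":-0.275,"z":0,"rz":0.345},
    {"gripper":0,"x":0.419,"y":-0.275,"z":0,"rz":0.345},
    {"gripper":0,"x":0.419,"y":-0.275,"z":0,"rz":0.345},
    {"gripper":0,"x":0.419,"y":-0.275,"z":0,"rz":0.345},
    {"gripper":0,"x":0.419,"y":-0.275,"z":0,"rz":0.345}
  ]
}}

```text
$.series[0]: bad value
```

Call:
{"op": "arm_command", "data": {
  "series": [
    {"gripper":0.0,"x":0.04,"y":-0.0,"z":0.0,"rx":0.0,"ry":0.0,"rz":0.1}
  ]
}}

```text
t: 0.28
eef_pos: [0.2492, -0.4352, 0.2561]
ee_rot: [-180.0, 0.1, 20.0]
force: [1.3, -1.6, 0.3]
opening: 0.0752
grasp_force: 0.0
```

Call:
{"op": "arm_command", "data": {
  "series": [
    {"gripper":0.0,"x":0.35,"y":-0.312,"z":0.0,"rx":0.0,"ry":0.0,"rz":0.245},
    {"gripper":0.0,"x":0.35,"y":-0.312,"z":0.0,"rx":0.0,"ry":0.0,"rz":0.245},
    {"gripper":0.0,"x":0.35,"y":-0.312,"z":0.0,"rx":0.0,"ry":0.0,"rz":0.245},
    {"gripper":0.0,"x":0.35,"y":-0.312,"z":0.0,"rx":0.0,"ry":0.0,"rz":0.245},
    {"gripper":0.0,"x":0.35,"y":-0.312,"z":0.0,"rx":0.0,"ry":0.0,"rz":0.245},
    {"gripper":0.0,"x":0.35,"y":-0.312,"z":0.0,"rx":0.0,"ry":0.0,"rz":0.245},
    {"gripper":0.0,"x":0.35,"y":-0.312,"z":0.0,"rx":0.0,"ry":0.0,"rz":0.245},
    {"gripper":0.0,"x":0.35,"y":-0.312,"z":0.0,"rx":0.0,"ry":0.0,"rz":0.245},
    {"gripper":0.0,"x":0.35,"y":-0.312,"z":0.0,"rx":0.0,"ry":0.0,"rz":0.245},
    {"gripper":0.0,"x":0.35,"y":-0.312,"z":0.0,"rx":0.0,"ry":0.0,"rz":0.245},
    {"gripper":0.0,"x":0.35,"y":-0.312,"z":0.0,"rx":0.0,"ry":0.0,"rz":0.245},
    {"gripper":0.0,"x":0.35,"y":-0.312,"z":0.0,"rx":0.0,"ry":0.0,"rz":0.245},
    {"gripper":0.0,"x":0.35,"y":-0.312,"z":0.0,"rx":0.0,"ry":0.0,"rz":0.245},
    {"gripper":0.0,"x":0.35,"y":-0.312,"z":0.0,"rx":0.0,"ry":0.0,"rz":0.245},
    {"gripper":0.0,"x":0.35,"y":-0.312,"z":0.0,"rx":0.0,"ry":0.0,"rz":0.245},
    {"gripper":0.0,"x":0.35,"y":-0.312,"z":0.0,"rx":0.0,"ry":0.0,"rz":0.245},
    {"gripper":0.0,"x":0.35,"y":-0.312,"z":0.0,"rx":0.0,"ry":0.0,"rz":0.245}
  ]
}}

```text
t: 1.7
eef_pos: [0.4749, -0.0216, 0.2564]
ee_rot: [180.0, -0.0, 5.8]
force: [-0.1, -0.5, 0.9]
opening: -0.0002
grasp_force: 0.0
```

Call:
{"op": "arm_command", "data": {
  "series": [
    {"gripper":0.0,"x":0.0,"y":0.0,"z":0.201,"rx":0.0,"ry":0.0,"rz":0.0},
    {"gripper":0.0,"x":0.0,"y":0.0,"z":0.201,"rx":0.0,"ry":0.0,"rz":0.0},
    {"gripper":0.0,"x":0.0,"y":0.0,"z":0.201,"rx":0.0,"ry":0.0,"rz":0.0},
    {"gripper":0.0,"x":0.0,"y":0.0,"z":0.201,"rx":0.0,"ry":0.0,"rz":0.0},
    {"gripper":0.0,"x":0.0,"y":0.0,"z":0.201,"rx":0.0,"ry":0.0,"rz":0.0},
    {"gripper":0.0,"x":0.0,"y":0.0,"z":0.201,"rx":0.0,"ry":0.0,"rz":0.0},
    {"gripper":0.0,"x":0.0,"y":0.0,"z":0.201,"rx":0.0,"ry":0.0,"rz":0.0},
    {"gripper":0.0,"x":0.01,"y":0.0,"z":0.201,"rx":0.0,"ry":0.0,"rz":0.0},
    {"gripper":0.0,"x":0.02,"y":0.0,"z":0.201,"rx":0.0,"ry":0.0,"rz":0.0},
    {"gripper":0.0,"x":0.027,"y":0.0,"z":0.201,"rx":0.0,"ry":0.0,"rz":0.0},
    {"gripper":0.0,"x":0.032,"y":0.0,"z":0.201,"rx":0.0,"ry":0.0,"rz":0.0},
    {"gripper":0.0,"x":0.037,"y":0.0,"z":0.201,"rx":0.0,"ry":0.0,"rz":0.0},
    {"gripper":0.0,"x":0.042,"y":0.0,"z":0.201,"rx":0.0,"ry":0.0,"rz":0.0},
    {"gripper":0.0,"x":0.047,"y":0.0,"z":0.201,"rx":0.0,"ry":0.0,"rz":0.0},
    {"gripper":0.0,"x":0.052,"y":0.0,"z":0.201,"rx":0.0,"ry":0.0,"rz":0.0},
    {"gripper":0.0,"x":0.057,"y":0.0,"z":0.201,"rx":0.0,"ry":0.0,"rz":0.0}
  ]
}}

```text
t: 3.03
eef_pos: [0.5319, -0.015, 0.0565]
ee_rot: [180.0, 0.0, 5.9]
force: [-6.1, -0.3, 3.8]
opening: -0.0004
grasp_force: 3.0
```

Call:
{"op": "arm_command", "data": {
  "series": [
    {"gripper":0.0,"x":0.005,"y":0.0,"z":0.0,"rx":0.0,"ry":0.0,"rz":0.0},
    {"gripper":0.0,"x":0.01,"y":0.0,"z":0.0,"rx":0.0,"ry":0.0,"rz":0.0},
    {"gripper":0.0,"x":0.015,"y":0.0,"z":0.0,"rx":0.0,"ry":0.0,"rz":0.0},
    {"gripper":0.0,"x":0.02,"y":0.0,"z":0.0,"rx":0.0,"ry":0.0,"rz":0.0},
    {"gripper":0.0,"x":0.025,"y":0.0,"z":0.0,"rx":0.0,"ry":0.0,"rz":0.0},
    {"gripper":0.0,"x":0.03,"y":0.0,"z":0.0,"rx":0.0,"ry":0.0,"rz":0.0},
    {"gripper":0.0,"x":0.034,"y":0.0,"z":0.0,"rx":0.0,"ry":0.0,"rz":0.0},
    {"gripper":0.0,"x":0.037,"y":0.0,"z":0.0,"rx":0.0,"ry":0.0,"rz":0.0},
    {"gripper":0.0,"x":0.04,"y":0.0,"z":0.0,"rx":0.0,"ry":0.0,"rz":0.0},
    {"gripper":0.0,"x":0.042,"y":0.0,"z":0.0,"rx":0.0,"ry":0.0,"rz":0.0},
    {"gripper":0.0,"x":0.042,"y":0.0,"z":0.0,"rx":0.0,"ry":0.0,"rz":0.0}
  ]
}}

```text
t: 3.95
eef_pos: [0.5741, -0.0107, 0.0561]
ee_rot: [180.0, -0.0, 5.9]
force: [-0.5, -0.8, 0.6]
opening: -0.0003
grasp_force: 0.8
```

Call:
{"op": "arm_command", "data": {
  "series": [
    {"gripper":0.0,"x":0.001,"y":0.0,"z":0.0,"rx":0.0,"ry":0.0,"rz":0.0},
    {"gripper":0.0,"x":0.002,"y":0.0,"z":0.0,"rx":0.0,"ry":0.0,"rz":0.0},
    {"gripper":0.0,"x":0.003,"y":0.0,"z":0.0,"rx":0.0,"ry":0.0,"rz":0.0},
    {"gripper":0.0,"x":0.004,"y":0.0,"z":0.0,"rx":0.0,"ry":0.0,"rz":0.0}
  ]
}}

```text
t: 4.28
eef_pos: [0.5774, -0.0103, 0.0558]
ee_rot: [180.0, 0.0, 5.9]
force: [-6.7, -1.0, 4.6]
opening: -0.0005
grasp_force: 3.2
```

Call:
{"op": "arm_command", "data": {
  "series": [
    {"gripper":0.0,"x":0.001,"y":0.0,"z":0.0,"rx":0.0,"ry":0.0,"rz":0.0},
    {"gripper":0.0,"x":0.002,"y":0.0,"z":0.0,"rx":0.0,"ry":0.0,"rz":0.0}
  ]
}}

```text
t: 4.45
eef_pos: [0.5794, -0.0101, 0.0559]
ee_rot: [180.0, 0.0, 5.9]
force: [-6.5, 0.4, 5.3]
opening: -0.0002
grasp_force: 3.2
```

Call:
{"op": "arm_command", "data": {
  "series": [
    {"gripper":0.0,"x":0.001,"y":0.0,"z":0.0,"rx":0.0,"ry":0.0,"rz":0.0},
    {"gripper":0.0,"x":0.002,"y":0.0,"z":0.0,"rx":0.0,"ry":0.0,"rz":0.0}
  ]
}}

```text
t: 4.62
eef_pos: [0.5813, -0.0099, 0.0558]
ee_rot: [180.0, 0.0, 5.9]
force: [-6.1, -0.4, 4.7]
opening: -0.0
grasp_force: 3.1
```

Call:
{"op": "arm_command", "data": {
  "series": [
    {"gripper":0.0,"x":0.001,"y":0.0,"z":0.0,"rx":0.0,"ry":0.0,"rz":0.0}
  ]
}}

```text
t: 4.7
eef_pos: [0.5824, -0.0098, 0.0559]
ee_rot: [180.0, 0.0, 5.9]
force: [-7.3, -1.7, 5.6]
opening: 0.0003
grasp_force: 3.1
```

Call:
{"op": "arm_command", "data": {
  "series": [
    {"gripper":0.0,"x":0.001,"y":0.0,"z":0.0,"rx":0.0,"ry":0.0,"rz":0.0}
  ]
}}

```text
t: 4.78
eef_pos: [0.5828, -0.0098, 0.0558]
ee_rot: [180.0, 0.1, 5.9]
force: [-14.6, -2.1, 11.6]
opening: 0.0003
grasp_force: 7.3
```

Call:
{"op": "arm_command", "data": {
  "series": [
    {"gripper":0.0,"x":0.001,"y":0.0,"z":0.0,"rx":0.0,"ry":0.0,"rz":0.0},
    {"gripper":0.0,"x":0.001,"y":0.0,"z":0.0,"rx":0.0,"ry":0.0,"rz":0.0}
  ]
}}

```text
t: 4.95
eef_pos: [0.5829, -0.0097, 0.0556]
ee_rot: [180.0, 0.2, 5.9]
force: [-16.6, -1.9, 14.2]
opening: -0.0002
grasp_force: 8.5
```

Call:
{"op": "arm_command", "data": {
  "series": [
    {"gripper":0.0,"x":-0.02,"y":0.0,"z":0.0,"rx":0.0,"ry":0.0,"rz":0.0},
    {"gripper":0.0,"x":-0.06,"y":0.0,"z":0.0,"rx":0.0,"ry":0.0,"rz":0.0},
    {"gripper":0.0,"x":-0.1,"y":0.0,"z":0.0,"rx":0.0,"ry":0.0,"rz":0.0},
    {"gripper":0.0,"x":-0.12,"y":0.0,"z":0.0,"rx":0.0,"ry":0.0,"rz":0.0},
    {"gripper":0.0,"x":-0.12,"y":0.0,"z":0.0,"rx":0.0,"ry":0.0,"rz":0.0},
    {"gripper":0.0,"x":-0.12,"y":-0.035,"z":0.0,"rx":0.0,"ry":0.0,"rz":0.0},
    {"gripper":0.0,"x":-0.12,"y":-0.07,"z":0.0,"rx":0.0,"ry":0.0,"rz":0.0},
    {"gripper":0.0,"x":-0.12,"y":-0.108,"z":0.0,"rx":0.0,"ry":0.0,"rz":0.0},
    {"gripper":0.0,"x":-0.12,"y":-0.108,"z":0.0,"rx":0.0,"ry":0.0,"rz":0.0},
    {"gripper":0.0,"x":-0.11,"y":-0.108,"z":0.0,"rx":0.0,"ry":0.0,"rz":0.0},
    {"gripper":0.0,"x":-0.1,"y":-0.108,"z":0.0,"rx":0.0,"ry":0.0,"rz":0.0},
    {"gripper":0.0,"x":-0.09,"y":-0.108,"z":0.0,"rx":0.0,"ry":0.0,"rz":0.0},
    {"gripper":0.0,"x":-0.085,"y":-0.108,"z":0.0,"rx":0.0,"ry":0.0,"rz":0.0},
    {"gripper":0.0,"x":-0.08,"y":-0.108,"z":0.0,"rx":0.0,"ry":0.0,"rz":0.0},
    {"gripper":0.0,"x":-0.075,"y":-0.108,"z":0.0,"rx":0.0,"ry":0.0,"rz":0.0},
    {"gripper":0.0,"x":-0.07,"y":-0.108,"z":0.0,"rx":0.0,"ry":0.0,"rz":0.0},
    {"gripper":0.0,"x":-0.065,"y":-0.108,"z":0.0,"rx":0.0,"ry":0.0,"rz":0.0},
    {"gripper":0.0,"x":-0.06,"y":-0.108,"z":0.0,"rx":0.0,"ry":0.0,"rz":0.0}
  ]
}}

```text
t: 6.45
eef_pos: [0.5159, 0.0718, 0.0553]
ee_rot: [-179.1, 0.1, 7.5]
force: [-6.7, -2.2, 4.7]
opening: 0.0002
grasp_force: 3.4
```

Run:
```python
from h import *
s=robot.read_state(); print({k:np.round(s[k],2) for k in("joint_positions","dq","eef_pos","ee_rot","force","torque")})
c=robot.camera("top"); cv2.imwrite("pics/t2.png",c["frame"][80:380,150:450,::-1].repeat(2,0).repeat(2,1))
```

```text
{'joint_positions': array([  7.42,  21.99, -19.15,  48.97,   0.91, 179.95]), 'dq': array([ 0.1 ,  6.01,  9.49,  3.2 , -0.01,  0.09]), 'eef_pos': array([0.52, 0.07, 0.06]), 'ee_rot': array([-1.7909e+02,  1.0000e-01,  7.4600e+00]), 'force': array([-6.71, -2.19,  4.66]), 'torque': array([-0.36,  1.25,  0.03])}
```

View pics/t2.png

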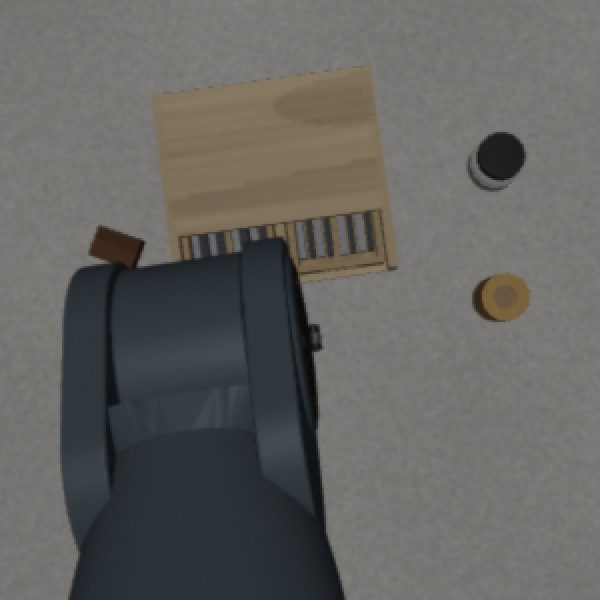

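The right tray is home: its front sits just behind the rack edge, at picture (300–385, 265). Joint 6 has hit its 180° limit, so the tool is about 20 mm off the left tray's centre. I'll back off and turn the tool half a turn.

Call:
{"op": "arm_command", "data": {
  "series": [
    {"gripper":0.0,"x":-0.03,"y":0.0,"z":0.0,"rx":0.0,"ry":0.0,"rz":0.0},
    {"gripper":0.0,"x":-0.06,"y":0.0,"z":0.0,"rx":0.0,"ry":0.0,"rz":-0.1},
    {"gripper":0.0,"x":-0.06,"y":0.0,"z":-0.04,"rx":0.0,"ry":0.0,"rz":-0.2},
    {"gripper":0.0,"x":-0.06,"y":0.0,"z":-0.06,"rx":0.0,"ry":0.0,"rz":-1.5},
    {"gripper":0.0,"x":-0.06,"y":0.0,"z":-0.06,"rx":0.0,"ry":0.0,"rz":-1.5},
    {"gripper":0.0,"x":-0.06,"y":0.0,"z":-0.06,"rx":0.0,"ry":0.0,"rz":-1.5},
    {"gripper":0.0,"x":-0.06,"y":0.0,"z":-0.06,"rx":0.0,"ry":0.0,"rz":-1.5},
    {"gripper":0.0,"x":-0.06,"y":0.0,"z":-0.06,"rx":0.0,"ry":0.0,"rz":-1.5},
    {"gripper":0.0,"x":-0.06,"y":0.0,"z":-0.06,"rx":0.0,"ry":0.0,"rz":-1.5},
    {"gripper":0.0,"x":-0.06,"y":0.0,"z":-0.06,"rx":0.0,"ry":0.0,"rz":-1.5},
    {"gripper":0.0,"x":-0.06,"y":0.0,"z":-0.06,"rx":0.0,"ry":0.0,"rz":-1.5},
    {"gripper":0.0,"x":-0.06,"y":0.0,"z":-0.06,"rx":0.0,"ry":0.0,"rz":-1.5},
    {"gripper":0.0,"x":-0.06,"y":0.0,"z":-0.06,"rx":0.0,"ry":0.0,"rz":-1.5},
    {"gripper":0.0,"x":-0.06,"y":0.0,"z":-0.06,"rx":0.0,"ry":0.0,"rz":-1.5},
    {"gripper":0.0,"x":-0.06,"y":0.0,"z":-0.06,"rx":0.0,"ry":0.0,"rz":-1.5},
    {"gripper":0.0,"x":-0.06,"y":0.0,"z":-0.06,"rx":0.0,"ry":0.0,"rz":-1.5},
    {"gripper":0.0,"x":-0.06,"y":0.0,"z":-0.06,"rx":0.0,"ry":0.0,"rz":-1.5}
  ]
}}

```text
t: 7.92
eef_pos: [0.4572, 0.0634, 0.1154]
ee_rot: [-179.9, -0.9, 93.3]
force: [-0.2, 0.4, 0.3]
opening: 0.0001
grasp_force: 0.0
```

Call:
{"op": "arm_command", "data": {
  "series": [
    {"gripper":0.0,"x":0.022,"y":0.003,"z":0.0,"rx":0.0,"ry":0.0,"rz":-1.616},
    {"gripper":0.0,"x":0.022,"y":0.003,"z":0.0,"rx":0.0,"ry":0.0,"rz":-1.616},
    {"gripper":0.0,"x":0.022,"y":0.003,"z":0.0,"rx":0.0,"ry":0.0,"rz":-1.616},
    {"gripper":0.0,"x":0.022,"y":0.003,"z":0.0,"rx":0.0,"ry":0.0,"rz":-1.616},
    {"gripper":0.0,"x":0.022,"y":0.003,"z":0.0,"rx":0.0,"ry":0.0,"rz":-1.616},
    {"gripper":0.0,"x":0.022,"y":0.003,"z":0.0,"rx":0.0,"ry":0.0,"rz":-1.616},
    {"gripper":0.0,"x":0.022,"y":0.003,"z":0.0,"rx":0.0,"ry":0.0,"rz":-1.616},
    {"gripper":0.0,"x":0.022,"y":0.003,"z":0.0,"rx":0.0,"ry":0.0,"rz":-1.616},
    {"gripper":0.0,"x":0.022,"y":0.003,"z":0.0,"rx":0.0,"ry":0.0,"rz":-1.616},
    {"gripper":0.0,"x":0.022,"y":0.003,"z":0.0,"rx":0.0,"ry":0.0,"rz":-1.616},
    {"gripper":0.0,"x":0.022,"y":0.003,"z":0.0,"rx":0.0,"ry":0.0,"rz":-1.616},
    {"gripper":0.0,"x":0.022,"y":0.003,"z":0.0,"rx":0.0,"ry":0.0,"rz":-1.616},
    {"gripper":0.0,"x":0.022,"y":0.003,"z":0.0,"rx":0.0,"ry":0.0,"rz":-1.616},
    {"gripper":0.0,"x":0.022,"y":0.003,"z":0.0,"rx":0.0,"ry":0.0,"rz":-1.616},
    {"gripper":0.0,"x":0.022,"y":0.003,"z":0.0,"rx":0.0,"ry":0.0,"rz":-1.616}
  ]
}}

```text
t: 9.17
eef_pos: [0.4588, 0.0856, 0.1157]
ee_rot: [179.1, -0.0, -174.2]
force: [0.2, -0.1, 0.4]
opening: -0.0001
grasp_force: 0.0
```

Call:
{"op": "arm_command", "data": {
  "series": [
    {"gripper":0.0,"x":0.0,"y":0.0,"z":0.03,"rx":0.016,"ry":0.0,"rz":0.0},
    {"gripper":0.0,"x":0.0,"y":0.0,"z":0.06,"rx":0.016,"ry":0.0,"rz":0.0},
    {"gripper":0.0,"x":0.0,"y":0.0,"z":0.06,"rx":0.016,"ry":0.0,"rz":0.0},
    {"gripper":0.0,"x":-0.02,"y":0.0,"z":0.06,"rx":0.016,"ry":0.0,"rz":0.0},
    {"gripper":0.0,"x":-0.035,"y":0.0,"z":0.06,"rx":0.016,"ry":0.0,"rz":0.0},
    {"gripper":0.0,"x":-0.043,"y":0.0,"z":0.06,"rx":0.016,"ry":0.0,"rz":0.0},
    {"gripper":0.0,"x":-0.048,"y":0.0,"z":0.06,"rx":0.016,"ry":0.0,"rz":0.0},
    {"gripper":0.0,"x":-0.053,"y":0.0,"z":0.06,"rx":0.016,"ry":0.0,"rz":0.0},
    {"gripper":0.0,"x":-0.058,"y":0.0,"z":0.06,"rx":0.016,"ry":0.0,"rz":0.0},
    {"gripper":0.0,"x":-0.063,"y":0.0,"z":0.06,"rx":0.016,"ry":0.0,"rz":0.0},
    {"gripper":0.0,"x":-0.068,"y":0.0,"z":0.06,"rx":0.016,"ry":0.0,"rz":0.0},
    {"gripper":0.0,"x":-0.073,"y":0.0,"z":0.06,"rx":0.016,"ry":0.0,"rz":0.0},
    {"gripper":0.0,"x":-0.078,"y":0.0,"z":0.06,"rx":0.016,"ry":0.0,"rz":0.0},
    {"gripper":0.0,"x":-0.083,"y":0.0,"z":0.06,"rx":0.016,"ry":0.0,"rz":0.0},
    {"gripper":0.0,"x":-0.088,"y":0.0,"z":0.06,"rx":0.016,"ry":0.0,"rz":0.0},
    {"gripper":0.0,"x":-0.092,"y":0.0,"z":0.06,"rx":0.016,"ry":0.0,"rz":0.0},
    {"gripper":0.0,"x":-0.096,"y":0.0,"z":0.06,"rx":0.016,"ry":0.0,"rz":0.0},
    {"gripper":0.0,"x":-0.099,"y":0.0,"z":0.06,"rx":0.016,"ry":0.0,"rz":0.0},
    {"gripper":0.0,"x":-0.102,"y":0.0,"z":0.06,"rx":0.016,"ry":0.0,"rz":0.0},
    {"gripper":0.0,"x":-0.104,"y":0.0,"z":0.06,"rx":0.016,"ry":0.0,"rz":0.0}
  ]
}}

```text
t: 10.83
eef_pos: [0.5611, 0.0975, 0.0557]
ee_rot: [180.0, -0.1, -174.0]
force: [-8.3, -0.9, 5.6]
opening: -0.0
grasp_force: 3.8
```

Call:
{"op": "arm_command", "data": {
  "series": [
    {"gripper":0.0,"x":-0.001,"y":0.0,"z":0.0,"rx":0.0,"ry":0.0,"rz":0.0},
    {"gripper":0.0,"x":-0.002,"y":0.0,"z":0.0,"rx":0.0,"ry":0.0,"rz":0.0},
    {"gripper":0.0,"x":-0.003,"y":0.0,"z":0.0,"rx":0.0,"ry":0.0,"rz":0.0},
    {"gripper":0.0,"x":-0.004,"y":0.0,"z":0.0,"rx":0.0,"ry":0.0,"rz":0.0},
    {"gripper":0.0,"x":-0.005,"y":0.0,"z":0.0,"rx":0.0,"ry":0.0,"rz":0.0}
  ]
}}

```text
t: 11.25
eef_pos: [0.5658, 0.098, 0.0557]
ee_rot: [180.0, -0.2, -174.0]
force: [-6.9, -1.1, 5.1]
opening: -0.0
grasp_force: 3.6
```

Call:
{"op": "arm_command", "data": {
  "series": [
    {"gripper":0.0,"x":-0.001,"y":0.0,"z":0.0,"rx":0.0,"ry":0.0,"rz":0.0},
    {"gripper":0.0,"x":-0.002,"y":0.0,"z":0.0,"rx":0.0,"ry":0.0,"rz":0.0}
  ]
}}

```text
t: 11.42
eef_pos: [0.5678, 0.0982, 0.0557]
ee_rot: [180.0, -0.2, -174.0]
force: [-6.6, -0.6, 5.8]
opening: 0.0001
grasp_force: 3.6
```

Call:
{"op": "arm_command", "data": {
  "series": [
    {"gripper":0.0,"x":-0.001,"y":0.0,"z":0.0,"rx":0.0,"ry":0.0,"rz":0.0}
  ]
}}

```text
t: 11.5
eef_pos: [0.5688, 0.0983, 0.0557]
ee_rot: [180.0, -0.2, -174.0]
force: [-6.6, -1.5, 4.7]
opening: 0.0
grasp_force: 3.6
```

Call:
{"op": "arm_command", "data": {
  "series": [
    {"gripper":0.0,"x":-0.001,"y":0.0,"z":0.0,"rx":0.0,"ry":0.0,"rz":0.0},
    {"gripper":0.0,"x":-0.002,"y":0.0,"z":0.0,"rx":0.0,"ry":0.0,"rz":0.0}
  ]
}}

```text
t: 11.67
eef_pos: [0.5708, 0.0985, 0.0557]
ee_rot: [180.0, -0.2, -174.0]
force: [-7.2, -0.7, 6.1]
opening: -0.0003
grasp_force: 3.6
```

Call:
{"op": "arm_command", "data": {
  "series": [
    {"gripper":0.0,"x":-0.001,"y":0.0,"z":0.0,"rx":0.0,"ry":0.0,"rz":0.0}
  ]
}}

```text
t: 11.75
eef_pos: [0.571, 0.0985, 0.0556]
ee_rot: [180.0, -0.2, -174.0]
force: [-19.4, -1.9, 16.1]
opening: 0.0
grasp_force: 10.0
```

Call:
{"op": "arm_command", "data": {
  "series": [
    {"gripper":0.0,"x":-0.001,"y":0.0,"z":0.0,"rx":0.0,"ry":0.0,"rz":0.0}
  ]
}}

```text
t: 11.83
eef_pos: [0.5711, 0.0985, 0.0556]
ee_rot: [180.0, -0.3, -174.0]
force: [-27.3, -2.0, 23.2]
opening: -0.0001
grasp_force: 13.7
```

Call:
{"op": "arm_command", "data": {
  "series": [
    {"gripper":0.0,"x":-0.001,"y":0.0,"z":0.0,"rx":0.0,"ry":0.0,"rz":0.0}
  ]
}}

```text
t: 11.92
eef_pos: [0.5711, 0.0985, 0.0556]
ee_rot: [180.0, -0.4, -174.0]
force: [-34.4, -3.7, 29.4]
opening: -0.0001
grasp_force: 17.6
```

Call:
{"op": "arm_command", "data": {
  "series": [
    {"gripper":0.0,"x":0.03,"y":0.0,"z":0.0,"rx":0.0,"ry":0.0,"rz":0.0},
    {"gripper":0.0,"x":0.06,"y":0.0,"z":0.0,"rx":0.0,"ry":0.0,"rz":0.0},
    {"gripper":0.0,"x":0.06,"y":0.0,"z":-0.04,"rx":0.0,"ry":0.0,"rz":0.0},
    {"gripper":0.0,"x":0.06,"y":0.0,"z":-0.08,"rx":0.0,"ry":0.0,"rz":0.0},
    {"gripper":0.0,"x":0.06,"y":0.0,"z":-0.08,"rx":0.0,"ry":0.0,"rz":0.0},
    {"gripper":0.0,"x":0.11,"y":0.155,"z":-0.08,"rx":0.0,"ry":0.0,"rz":1.97},
    {"gripper":0.0,"x":0.11,"y":0.155,"z":-0.08,"rx":0.0,"ry":0.0,"rz":1.97},
    {"gripper":0.0,"x":0.11,"y":0.155,"z":-0.08,"rx":0.0,"ry":0.0,"rz":1.97},
    {"gripper":0.0,"x":0.11,"y":0.155,"z":-0.08,"rx":0.0,"ry":0.0,"rz":1.97},
    {"gripper":0.0,"x":0.11,"y":0.155,"z":-0.08,"rx":0.0,"ry":0.0,"rz":1.97},
    {"gripper":0.0,"x":0.11,"y":0.155,"z":-0.08,"rx":0.0,"ry":0.0,"rz":1.97},
    {"gripper":0.0,"x":0.11,"y":0.155,"z":-0.08,"rx":0.0,"ry":0.0,"rz":1.97},
    {"gripper":0.0,"x":0.11,"y":0.155,"z":-0.08,"rx":0.0,"ry":0.0,"rz":1.97},
    {"gripper":0.0,"x":0.11,"y":0.155,"z":-0.08,"rx":0.0,"ry":0.0,"rz":1.97},
    {"gripper":0.0,"x":0.11,"y":0.155,"z":-0.08,"rx":0.0,"ry":0.0,"rz":1.97},
    {"gripper":0.0,"x":0.11,"y":0.155,"z":-0.08,"rx":0.0,"ry":0.0,"rz":1.97},
    {"gripper":0.0,"x":0.11,"y":0.155,"z":-0.08,"rx":0.0,"ry":0.0,"rz":1.97},
    {"gripper":0.0,"x":0.11,"y":0.155,"z":-0.08,"rx":0.0,"ry":0.0,"rz":1.97},
    {"gripper":0.0,"x":0.11,"y":0.155,"z":-0.08,"rx":0.0,"ry":0.0,"rz":1.97},
    {"gripper":0.0,"x":0.11,"y":0.155,"z":-0.08,"rx":0.0,"ry":0.0,"rz":1.97}
  ]
}}

```text
t: 13.58
eef_pos: [0.4492, 0.2414, 0.136]
ee_rot: [-180.0, -0.0, 81.3]
force: [-0.2, -1.0, 0.3]
opening: 0.0001
grasp_force: 0.0
```

Call:
{"op": "arm_command", "data": {
  "series": [
    {"gripper":0.0,"x":0.0,"y":0.0,"z":0.0,"rx":0.0,"ry":0.0,"rz":0.03},
    {"gripper":0.0,"x":0.0,"y":0.0,"z":0.0,"rx":0.0,"ry":0.0,"rz":0.03}
  ]
}}

```text
t: 13.75
eef_pos: [0.4492, 0.2414, 0.136]
ee_rot: [-180.0, -0.0, 79.9]
force: [0.3, -0.6, -0.0]
opening: -0.0001
grasp_force: 0.0
```

Run:
```python
from h import *
T=rackT(0,np.array([.5795,.0437]),5.87)
s=robot.read_state(); print(s["eef_pos"],s["ee_rot"],s["joint_positions"].round(1),T(s["eef_pos"]))
for i,n in enumerate(("top","side")):
    c=robot.camera(n); cv2.imwrite(f"pics/{n}3.png",c["frame"][:,:,::-1])
```

```text
[0.44924397 0.24142605 0.1359667 ] [-1.79971084e+02 -5.61791813e-04  7.98874889e+01] [ 28.2  16.5 -14.1  59.4   0.  128.4] [-0.10935125  0.21001077]
```

View pics/side3.png

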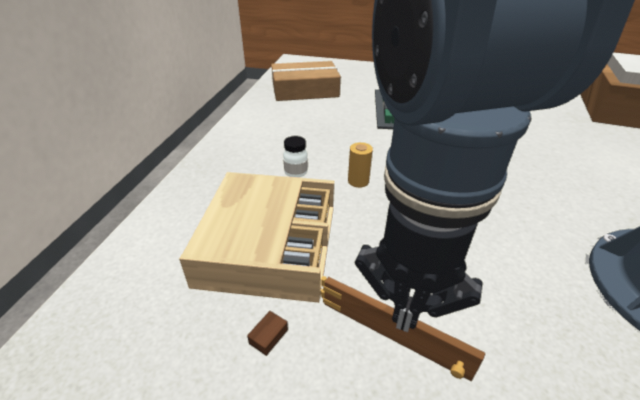

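Both trays sit behind the rack front edge. The gate is still open, running from px (325,285) to (480,365), and the fingers hang on its outer side. I'll descend, then work out the swing.

Call:
{"op": "arm_command", "data": {
  "series": [
    {"gripper":0.0,"x":0.0,"y":0.0,"z":0.03,"rx":0.0,"ry":0.0,"rz":0.06},
    {"gripper":0.0,"x":0.0,"y":0.0,"z":0.06,"rx":0.0,"ry":0.0,"rz":0.12},
    {"gripper":0.0,"x":0.0,"y":0.0,"z":0.08,"rx":0.0,"ry":0.0,"rz":0.12},
    {"gripper":0.0,"x":0.0,"y":0.0,"z":0.08,"rx":0.0,"ry":0.0,"rz":0.12}
  ]
}}

```text
t: 14.18
eef_pos: [0.4471, 0.2403, 0.0523]
ee_rot: [-179.7, 0.2, 73.2]
force: [-1.1, -0.5, -0.8]
opening: -0.0
grasp_force: 0.0
```

```bash
cat > sw.py <<'E'
import sys
from h import *
a0=5.87;o=np.array([.5795,.0437]);T=rackT(0,o,a0);rot=lambda d:np.array([[np.cos(np.radians(d)),-np.sin(np.radians(d))],[np.sin(np.radians(d)),np.cos(np.radians(d))]])
s=robot.read_state();p=s["eef_pos"];yw=s["ee_rot"][2]%360;print(p,s["ee_rot"],T(p))
for th in map(float,sys.argv[1].split(",")):
    t=np.radians(th);u=np.array([-np.sin(t),-np.cos(t)]);n=np.array([-np.cos(t),np.sin(t)])
    w=o+rot(a0)@(np.array([-.006,.114])+.135*u+.0165*n)
    d=rot(yw).T@(w-p[:2]); print(th,"x %.3f y %.3f rz %.3f"%(d[0],-d[1],np.radians(yw-(180+a0-th))))
E
python3 sw.py 113,109,105,101,97,93,89,85,81,77,73,69,65,61,57,53
```

```text
[0.44706981 0.24031137 0.05230826] [-179.74229193    0.23026674   73.21208715] [-0.11162801  0.2091243 ]
113.0 x -0.030 y -0.001 rz 0.006
109.0 x -0.039 y -0.002 rz -0.064
105.0 x -0.049 y -0.002 rz -0.134
101.0 x -0.058 y -0.001 rz -0.203
97.0 x -0.068 y -0.000 rz -0.273
93.0 x -0.077 y 0.001 rz -0.343
89.0 x -0.086 y 0.004 rz -0.413
85.0 x -0.095 y 0.007 rz -0.483
81.0 x -0.104 y 0.011 rz -0.553
77.0 x -0.112 y 0.015 rz -0.622
73.0 x -0.121 y 0.020 rz -0.692
69.0 x -0.128 y 0.025 rz -0.762
65.0 x -0.136 y 0.031 rz -0.832
61.0 x -0.143 y 0.037 rz -0.902
57.0 x -0.149 y 0.044 rz -0.971
53.0 x -0.155 y 0.052 rz -1.041
```

Call:
{"op": "arm_command", "data": {
  "series": [
    {"gripper":0.0,"x":-0.02,"y":-0.001,"z":0.0,"rx":0.0,"ry":0.0,"rz":0.0},
    {"gripper":0.0,"x":-0.03,"y":-0.001,"z":0.0,"rx":0.0,"ry":0.0,"rz":0.006},
    {"gripper":0.0,"x":-0.039,"y":-0.002,"z":0.0,"rx":0.0,"ry":0.0,"rz":-0.064},
    {"gripper":0.0,"x":-0.049,"y":-0.002,"z":0.0,"rx":0.0,"ry":0.0,"rz":-0.134},
    {"gripper":0.0,"x":-0.058,"y":-0.001,"z":0.0,"rx":0.0,"ry":0.0,"rz":-0.203},
    {"gripper":0.0,"x":-0.068,"y":0.0,"z":0.0,"rx":0.0,"ry":0.0,"rz":-0.273},
    {"gripper":0.0,"x":-0.077,"y":0.001,"z":0.0,"rx":0.0,"ry":0.0,"rz":-0.343},
    {"gripper":0.0,"x":-0.086,"y":0.004,"z":0.0,"rx":0.0,"ry":0.0,"rz":-0.413},
    {"gripper":0.0,"x":-0.095,"y":0.007,"z":0.0,"rx":0.0,"ry":0.0,"rz":-0.483},
    {"gripper":0.0,"x":-0.104,"y":0.011,"z":0.0,"rx":0.0,"ry":0.0,"rz":-0.553},
    {"gripper":0.0,"x":-0.112,"y":0.015,"z":0.0,"rx":0.0,"ry":0.0,"rz":-0.622},
    {"gripper":0.0,"x":-0.121,"y":0.02,"z":0.0,"rx":0.0,"ry":0.0,"rz":-0.692},
    {"gripper":0.0,"x":-0.128,"y":0.025,"z":0.0,"rx":0.0,"ry":0.0,"rz":-0.762},
    {"gripper":0.0,"x":-0.136,"y":0.031,"z":0.0,"rx":0.0,"ry":0.0,"rz":-0.832},
    {"gripper":0.0,"x":-0.143,"y":0.037,"z":0.0,"rx":0.0,"ry":0.0,"rz":-0.902},
    {"gripper":0.0,"x":-0.149,"y":0.044,"z":0.0,"rx":0.0,"ry":0.0,"rz":-0.971},
    {"gripper":0.0,"x":-0.155,"y":0.052,"z":0.0,"rx":0.0,"ry":0.0,"rz":-1.041}
  ]
}}

```text
t: 15.6
eef_pos: [0.4546, 0.0776, 0.057]
ee_rot: [180.0, 0.0, 133.0]
force: [0.4, 0.2, 0.3]
opening: -0.0001
grasp_force: 0.4
```

```bash
python3 sw.py 49,45,41,37,33,29,25,21,17,14,11,8,6,4,2
python3 - <<'E'
from h import *
c=robot.camera("side"); cv2.imwrite("pics/side4.png",c["frame"][:,:,::-1])
E
```

```text
[0.45459064 0.07758087 0.05700413] [1.79961271e+02 5.98326892e-03 1.33001647e+02] [-0.12078934  0.0464779 ]
49.0 x -0.008 y -0.004 rz -0.068
45.0 x -0.018 y -0.004 rz -0.137
41.0 x -0.027 y -0.003 rz -0.207
37.0 x -0.037 y -0.002 rz -0.277
33.0 x -0.046 y -0.000 rz -0.347
29.0 x -0.055 y 0.002 rz -0.417
25.0 x -0.064 y 0.005 rz -0.486
21.0 x -0.073 y 0.009 rz -0.556
17.0 x -0.081 y 0.013 rz -0.626
14.0 x -0.087 y 0.017 rz -0.678
11.0 x -0.093 y 0.021 rz -0.731
8.0 x -0.099 y 0.025 rz -0.783
6.0 x -0.103 y 0.028 rz -0.818
4.0 x -0.106 y 0.031 rz -0.853
2.0 x -0.110 y 0.034 rz -0.888
```

View pics/side4.png

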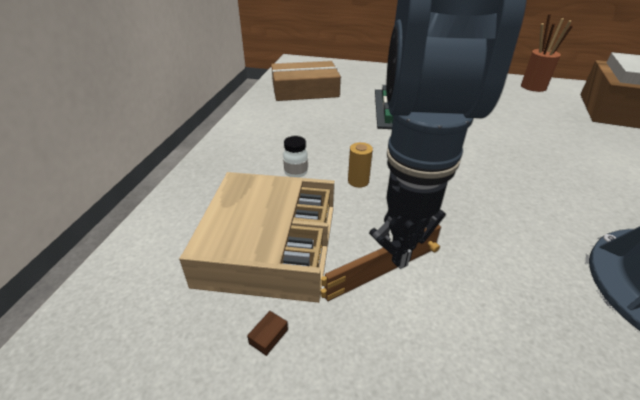

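The gate follows the fingers. It is now about 53° open, from px (325,290) to (440,235), with the fingers on its outer face and the trays still home. I'll continue.

Call:
{"op": "arm_command", "data": {
  "series": [
    {"gripper":0.0,"x":-0.008,"y":-0.004,"z":0.0,"rx":0.0,"ry":0.0,"rz":-0.068},
    {"gripper":0.0,"x":-0.018,"y":-0.004,"z":0.0,"rx":0.0,"ry":0.0,"rz":-0.137},
    {"gripper":0.0,"x":-0.027,"y":-0.003,"z":0.0,"rx":0.0,"ry":0.0,"rz":-0.207},
    {"gripper":0.0,"x":-0.037,"y":-0.002,"z":0.0,"rx":0.0,"ry":0.0,"rz":-0.277},
    {"gripper":0.0,"x":-0.046,"y":0.0,"z":0.0,"rx":0.0,"ry":0.0,"rz":-0.347},
    {"gripper":0.0,"x":-0.055,"y":0.002,"z":0.0,"rx":0.0,"ry":0.0,"rz":-0.417},
    {"gripper":0.0,"x":-0.064,"y":0.005,"z":0.0,"rx":0.0,"ry":0.0,"rz":-0.486},
    {"gripper":0.0,"x":-0.073,"y":0.009,"z":0.0,"rx":0.0,"ry":0.0,"rz":-0.556},
    {"gripper":0.0,"x":-0.081,"y":0.013,"z":0.0,"rx":0.0,"ry":0.0,"rz":-0.626},
    {"gripper":0.0,"x":-0.087,"y":0.017,"z":0.0,"rx":0.0,"ry":0.0,"rz":-0.678},
    {"gripper":0.0,"x":-0.093,"y":0.021,"z":0.0,"rx":0.0,"ry":0.0,"rz":-0.731},
    {"gripper":0.0,"x":-0.099,"y":0.025,"z":0.0,"rx":0.0,"ry":0.0,"rz":-0.783},
    {"gripper":0.0,"x":-0.103,"y":0.028,"z":0.0,"rx":0.0,"ry":0.0,"rz":-0.818},
    {"gripper":0.0,"x":-0.106,"y":0.031,"z":0.0,"rx":0.0,"ry":0.0,"rz":-0.853},
    {"gripper":0.0,"x":-0.106,"y":0.031,"z":0.0,"rx":0.0,"ry":0.0,"rz":-0.888}
  ]
}}

```text
t: 16.9
eef_pos: [0.5499, 0.0213, 0.0568]
ee_rot: [180.0, 0.1, -176.3]
force: [-0.5, 0.1, 0.3]
opening: 0.0003
grasp_force: 0.0
```

```bash
python3 sw.py 2,0
```

```text
[0.54985376 0.0213367  0.05675992] [ 1.79996646e+02  5.26562447e-02 -1.76338808e+02] [-0.03177792 -0.01921407]
2.0 x -0.005 y -0.001 rz -0.004
0.0 x -0.009 y -0.001 rz -0.039
```

Call:
{"op": "arm_command", "data": {
  "series": [
    {"gripper":0.0,"x":-0.001,"y":0.0,"z":0.0,"rx":0.0,"ry":0.0,"rz":-0.02},
    {"gripper":0.0,"x":-0.003,"y":0.0,"z":0.0,"rx":0.0,"ry":0.0,"rz":-0.039},
    {"gripper":0.0,"x":-0.005,"y":0.0,"z":0.0,"rx":0.0,"ry":0.0,"rz":-0.039},
    {"gripper":0.0,"x":-0.007,"y":0.0,"z":0.0,"rx":0.0,"ry":0.0,"rz":-0.039}
  ]
}}

```text
t: 17.23
eef_pos: [0.556, 0.0218, 0.056]
ee_rot: [180.0, -0.0, -174.2]
force: [0.1, 0.2, 0.9]
opening: 0.0003
grasp_force: 0.2
```

Call:
{"op": "arm_command", "data": {
  "series": [
    {"gripper":0.0,"x":-0.001,"y":0.0,"z":0.0,"rx":0.0,"ry":0.0,"rz":0.0},
    {"gripper":0.0,"x":-0.002,"y":0.0,"z":0.0,"rx":0.0,"ry":0.0,"rz":0.0}
  ]
}}

```text
t: 17.4
eef_pos: [0.5579, 0.022, 0.0557]
ee_rot: [180.0, -0.0, -174.1]
force: [-0.6, -0.3, 0.8]
opening: 0.0004
grasp_force: 0.2
```

Call:
{"op": "arm_command", "data": {
  "series": [
    {"gripper":0.0,"x":-0.001,"y":0.0,"z":0.0,"rx":0.0,"ry":0.0,"rz":0.0}
  ]
}}

```text
t: 17.48
eef_pos: [0.5588, 0.0221, 0.0556]
ee_rot: [180.0, -0.0, -174.1]
force: [-1.1, -1.6, 0.4]
opening: 0.0001
grasp_force: 0.2
```

Call:
{"op": "arm_command", "data": {
  "series": [
    {"gripper":0.0,"x":-0.001,"y":0.0,"z":0.0,"rx":0.0,"ry":0.0,"rz":0.0}
  ]
}}

```text
t: 17.57
eef_pos: [0.5595, 0.0221, 0.0555]
ee_rot: [180.0, -0.1, -174.1]
force: [-9.9, -0.6, 6.4]
opening: -0.0003
grasp_force: 4.7
```

Call:
{"op": "arm_command", "data": {
  "series": [
    {"gripper":0.0,"x":-0.001,"y":0.0,"z":0.0,"rx":0.0,"ry":0.0,"rz":0.0},
    {"gripper":0.0,"x":-0.001,"y":0.0,"z":0.0,"rx":0.0,"ry":0.0,"rz":0.0}
  ]
}}

```text
t: 17.73
eef_pos: [0.5595, 0.0222, 0.0554]
ee_rot: [180.0, -0.2, -174.1]
force: [-9.7, -1.9, 6.7]
opening: 0.0001
grasp_force: 5.1
```

Call:
{"op": "arm_command", "data": {
  "series": [
    {"gripper":0.0,"x":0.01,"y":0.0,"z":0.0,"rx":0.0,"ry":0.0,"rz":0.0},
    {"gripper":0.0,"x":0.04,"y":0.0,"z":0.0,"rx":0.0,"ry":0.0,"rz":0.0},
    {"gripper":0.0,"x":0.07,"y":0.0,"z":-0.02,"rx":0.0,"ry":0.0,"rz":0.0},
    {"gripper":0.0,"x":0.11,"y":0.0,"z":-0.05,"rx":0.0,"ry":0.0,"rz":0.0},
    {"gripper":0.0,"x":0.14,"y":0.0,"z":-0.09,"rx":0.0,"ry":0.0,"rz":0.0},
    {"gripper":0.0,"x":0.16,"y":0.0,"z":-0.13,"rx":0.0,"ry":0.0,"rz":0.0},
    {"gripper":0.0,"x":0.18,"y":0.0,"z":-0.16,"rx":0.0,"ry":0.0,"rz":0.0},
    {"gripper":0.0,"x":0.18,"y":0.0,"z":-0.16,"rx":0.0,"ry":0.0,"rz":0.0},
    {"gripper":0.0,"x":0.18,"y":0.0,"z":-0.16,"rx":0.0,"ry":0.0,"rz":0.0}
  ]
}}

```text
t: 18.48
eef_pos: [0.382, 0.0037, 0.2189]
ee_rot: [-180.0, 0.3, -174.1]
force: [0.3, -0.3, 0.2]
opening: 0.0001
grasp_force: 0.0
```

Run:
```python
from h import *
a=robot.camera("top")["frame"][150:250,210:370,::-1]; b=robot.camera("side")["frame"][140:310,170:400,::-1]
cv2.imwrite("pics/f.png",np.vstack([cv2.resize(a,(480,300),interpolation=2),cv2.resize(b,(480,300),interpolation=2)]))
```

```text
(no output)
```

View pics/f.png

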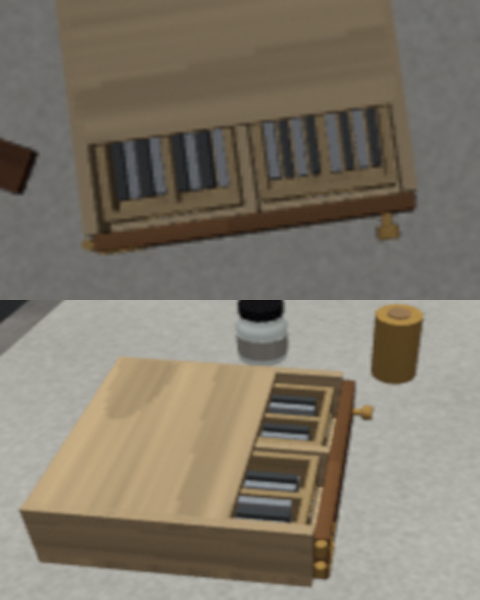

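The final picture shows the gate lying flush across the rack front. Its slope is about 7.5° in the image, the same as the rack edge, and both trays are about 8 mm inside it. The bystanders haven't been moved.

```bash
python3 -c "
from plant import robot
print(robot.hand_in())"
```

```text
the job is handed in; nothing more can be done
None
```

Job handed in at about 18.5 s: I pushed both trays home against the backs of their bays, then pushed the gate shut, leaving the foil roll, ink jar and letter block untouched.

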